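Dry-clean the make-up brushes and put them away

ROBOT

A 7-joint arm with a two-finger parallel gripper is mounted at the origin on the work surface. World frame = base frame: x ahead of the robot, y to its left, z up, the work surface at z = 0. Lengths are in m, angles in degrees, forces in N, time in s.
With the tool pointing down it reaches from about 0.35 to 0.775 m from the base axis. Payload 3.1 kg.
Tool frame: the origin (TCP) lies on the centre line of the jaws, within the pads' length; the fingertips stand 17 mm ahead of it and the grasp point (between the pads) lies 2 mm behind it (robot.tip_reach is the distance from the TCP to the fingertips, in m); z points along the fingers, y is the direction in which the jaws open and shut (so a half turn about z gives the same grasp; the last joint's range is limited). The gripper opens to 85 mm and grips with 20 to 120 N. Pads are 22 mm wide; open, the fingers measure 114 mm over their backs; the gripper's body (76 mm by 85 mm) begins 54 mm behind the grasp point. The pads swing forward as they close: fully open they stand 13 mm farther back than shut.
Start: joints at [72.153, 17.813, 0.802, 86.603, -0.252, 75.585, -1.558], TCP at [0.147, -0.53, 0.248] pointing down, gripper open.
Joint ranges: [-154.91, 154.91], [-16.99, 109.72], [-72.82, 74.43], [7.12, 147.25], [-82.49, 262.49], [11.32, 116.49], [-174.64, 174.64]. Speed limits (degrees/s): [159.86, 159.86, 180, 180, 180, 180, 180].

INTERFACE

Orientations are given as [roll, pitch, yaw] about the fixed x, y, z axes, in that order (R = Rz(yaw) Ry(pitch) Rx(roll)).
In Python, from station import robot, fingers, vision, workorder, recognise gives the robot as it stands. Calls block until the motion is done:
- robot.move_to(position, orientation): joint-space move of the TCP to a pose.
- robot.line_to(position, orientation=None, velocity=0.15, f_stop=None): straight line of the TCP; orientation=None keeps the orientation; velocity is the mean speed in m/s. With f_stop (N) it stops when the force on the tool has changed by that much, and returns True; else False.
- robot.move_j(angles): joint-space move.
- fingers.gripper_to(opening, force=None): opening from 0.0 (shut) to 1.0 (fully open); force is the grip in N (None keeps the last); returns when the fingers have stopped.
- robot.pause(seconds).
- robot.inverse_kinematics(position, orientation): joint angles nearest the present ones, or None.
- vision.grab_frame(name): name is "scene" or "top" or "wrist"; returns the picture (400x640x3 uint8, red, green, blue); there is no depth.
- vision.calibration(name): a dict with "mtx" (3x3 intrinsics, pixels), "k1" (the pictures are not rectified: a ray, as slopes to the right and down, at radius r is drawn at 1 + k1 r^2 times it, then the intrinsics apply), "extrinsics" (4x4, takes a point from world to camera coordinates); the wrist camera has in their place "T_tool_cam" (4x4, takes a point from camera to tool coordinates, whose origin is the TCP and whose axes are the flange's). Camera axes: x right, y up, looking along -z (the intrinsics and any distortion apply to the point x, -y, -z); pixel columns grow to the right and rows downward; lengths in m; the calibration is good to about 2 mm. A picture is of the moment at which its call begins: read the wrist's pose just before it. calibration takes no time and is no camera call.
A pose or a line that the arm cannot do raises robot.PlanningError and nothing moves.
- workorder.close_job(): hands the job in, once; it reports no verdict.
Trained networks look in the newest picture that a camera, given by its name, has taken for a name from the list of things; names that differ only in an ending like _2 or _b are one class to them, and where a whole thing is asked for, a point or a joint stands for the part that bears it (a point fixed in the world has none). Each returns a list of dicts, best first, with "p" (0 to 1); they miss things now and then, are a little off and sometimes report something else, mostly with a low value. They report only what shows in the picture. A call takes as long as a camera call. They do not tell look-alikes from the thing itself.
- recognise(label, camera): "rect" ([centre column, centre row, width, height] in pixels, round what is visible of it).
Readings, each from a call of its own:
- robot.current_time_s(): time.
- robot.current_joint_positions(): joint angles.
- robot.current_dq(): joint speeds.
- robot.current_joint_torque(): joint torques, N m.
- robot.current_tool_pos(): TCP position.
- robot.current_eef_rot(): TCP orientation.
- robot.current_contact_force(): force on the tool from outside, world axes, zero at the start.
- robot.current_torque(): the same for the moment, N m.
- robot.current_finger_gap(): opening from 0.0 (shut) to 1.0 (fully open).
Only numpy, scipy, OpenCV 4.12 (cv2) and the standard library are available. Lean on these libraries where they do the work, as an engineer would, in place of code of your own. Each camera call takes 0.05 s, during which the arm holds its last target.

TASK

Slide the dust cover of the white brush cleaner fully open, then clean the make-up brushes lying on the mat one after another, from the lightest bristle colour to the darkest so that no dark pigment is carried over: hold each brush and briefly dip it so that the end of its bristles comes down onto the ribbed pad. Stand every brush in the slanted organiser, handle down in a tube and bristles up, and finish by sliding the cover fully shut. Leave the mug, the eyedrop bottles and the tweezers where they are.

Things in the scene. Friction and masses are not known exactly. Their poses are not given: they have to be found in the camera images.
- brush_ivory: make-up brush, ivory-white, the lightest bristles; 180 mm long, 35 g, rigid; lies flat. Wooden handle 15 x 15 mm, 108 mm long; aluminium ferrule 34 mm long, 22 wide; flat bristle head 42 mm long, 27 wide, 15 thick. Origin on the axis at mid-length; it balances 15 mm behind it, in the handle; lying it is 7.5 mm above its support; x towards the bristles, z normal to the flat side
- tip_ivory (a point): end of the ivory brush's bristles on its axis, 90 mm from its origin
- brush_pink: make-up brush, pink, the second lightest bristles; 180 mm long, 35 g, rigid; lies flat. Wooden handle 15 x 15 mm, 108 mm long; aluminium ferrule 34 mm long, 22 wide; flat bristle head 42 mm long, 27 wide, 15 thick. Origin on the axis at mid-length; it balances 15 mm behind it, in the handle; lying it is 7.5 mm above its support; x towards the bristles, z normal to the flat side
- tip_pink (a point): end of the pink brush's bristles on its axis, 90 mm from its origin
- brush_red: make-up brush, dark red, the second darkest bristles; 180 mm long, 35 g, rigid; lies flat. Wooden handle 15 x 15 mm, 108 mm long; aluminium ferrule 34 mm long, 22 wide; flat bristle head 42 mm long, 27 wide, 15 thick. Origin on the axis at mid-length; it balances 15 mm behind it, in the handle; lying it is 7.5 mm above its support; x towards the bristles, z normal to the flat side
- tip_red (a point): end of the red brush's bristles on its axis, 90 mm from its origin
- brush_black: make-up brush, black, the darkest bristles; 180 mm long, 35 g, rigid; lies flat. Wooden handle 15 x 15 mm, 108 mm long; aluminium ferrule 34 mm long, 22 wide; flat bristle head 42 mm long, 27 wide, 15 thick. Origin on the axis at mid-length; it balances 15 mm behind it, in the handle; lying it is 7.5 mm above its support; x towards the bristles, z normal to the flat side
- tip_black (a point): end of the black brush's bristles on its axis, 90 mm from its origin
- cleaner: fixed white dry brush cleaner, a box 106 mm (x) by 214 mm (y), 56 mm high, with grey cover runners along its long sides up to 63 mm; origin under its centre. Its +y half is an open well, inside 98 mm (x) by 101 mm (y), a teal ribbed cleaning pad on the bottom; its -y half is closed storage. A blue-grey sliding dust cover lies over the well when shut
- well (a point): centre of the ribbed pad's top face, 20 mm above the table; the runners along the two long sides are 43 mm and the short sides 36 mm above the pad. Axes as the cleaner's.
- cover (a joint): how far the dust cover is slid open: 0 m fully shut (well covered) to 0.105 m fully open against its stop, sliding along the cleaner's -y; stays where it is left, friction about 2 N
- cover_grip (a point): centre of the top of the dark grip bar on the sliding cover; the bar is 14 mm wide along the slide direction (the cleaner's y), 50 mm across it (x) and 22 mm high above the 4 mm cover plate; it moves with the cover, its top 82 mm above the table
- tubes: tube block of the fixed slanted brush organiser (pale rosy plastic): three square tubes side by side along its y, closed at the bottom, inside 36 x 36 mm and 86 mm deep, 58 mm from axis to axis, 4 mm outer walls; origin at the centre of the block's underside, z along the tubes towards their mouths, leaning 43 degrees (0.75 rad) from vertical to the side of its own x.
- tube0 (a point): centre of the mouth of the tube on the -y side, 90 mm along z from the block's underside; axes as the tube block's
- tube1 (a point): centre of the mouth of the tube in the middle, 90 mm along z from the block's underside; axes as the tube block's
- tube2 (a point): centre of the mouth of the tube on the +y side, 90 mm along z from the block's underside; axes as the tube block's
- mug: white ceramic mug, loose bystander, 82 mm across, 95 mm high, origin under its centre, handle at its +y
- eyedrops0: eyedrop bottle with blue cap, loose bystander in the steel tray, 29 mm across, 72 mm high, origin under its centre
- eyedrops1: eyedrop bottle with green cap, as the other one
- tweezers: silver tweezers lying in the steel tray, loose bystander, 110 mm long along x
Not all that is in view belongs to the job. What is shaped like the brush_red but orange is not meant. Leave any turquoise look-alike of the brush_ivory alone.

How it is judged:
By the outcome, as a careful person would: the job done as asked, in the order asked, and still so for the second after the job is handed in, with the robot touching nothing.
Of brush_ivory, brush_pink, brush_red, brush_black only 2 to 3 are there at a start; the rules pass over those that are not, and their reading is None.
At some moment in a run one of brush_ivory, brush_pink, brush_red, brush_black may be knocked a few centimetres aside while the robot is not near it.
It also fails if it takes over 210 s, if anything falls off the work surface, if the arm or the gripper's body presses on something with over 40 N, if the wrist force passes 120 N, or if a joint passes its speed limit or range.

## Working session

There is one attempt and no reset: what is moved stays moved. The work goes in short steps, each a Python script; the robot and the scene stay as the last script left them, time stands still between calls to the robot, and variables do not carry over. Pictures are saved under pics/ and viewed, and the job is handed in when it is done.

```bash
ls; mkdir -p pics
python3 - <<'E'
from station import robot, fingers, vision, workorder, recognise
import cv2,numpy as np
for n in ("scene","top","wrist"):
    im=vision.grab_frame(n); cv2.imwrite(f"pics/{n}0.png",im[:,:,::-1])
    c=vision.calibration(n); print(n,{k:np.round(np.array(v),4).tolist() for k,v in c.items()})
print(robot.current_time_s(),robot.current_eef_rot(),robot.tip_reach)
E
```

```text
pics
scene {'mtx': [[360.9838, 0.0, 317.2596], [0.0, 360.9838, 196.8349], [0.0, 0.0, 1.0]], 'k1': -0.0176, 'extrinsics': [[0.0368, 0.9993, -0.0042, -0.0039], [-0.8193, 0.0326, 0.5724, 0.3565], [0.5721, -0.0176, 0.82, -1.3879], [0.0, 0.0, 0.0, 1.0]]}
top {'mtx': [[428.964, 0.0, 327.1045], [0.0, 428.964, 196.5245], [0.0, 0.0, 1.0]], 'k1': -0.0221, 'extrinsics': [[0.0032, -1.0, -0.0062, -0.0097], [0.9844, 0.0021, 0.1762, -0.5223], [-0.1762, -0.0067, 0.9843, -1.2236], [0.0, 0.0, 0.0, 1.0]]}
wrist {'mtx': [[340.1858, 0.0, 321.7349], [0.0, 340.1858, 198.8096], [0.0, 0.0, 1.0]], 'k1': -0.0324, 'T_tool_cam': [[0.0001, 0.9442, 0.3293, 0.0856], [1.0, 0.0002, -0.0008, -0.0014], [-0.0008, 0.3293, -0.9442, -0.1258], [0.0, 0.0, 0.0, 1.0]]}
0.15 [-1.79895782e+02  4.92692692e-03  1.54613717e+01] 0.017
```

View pics/top0.png

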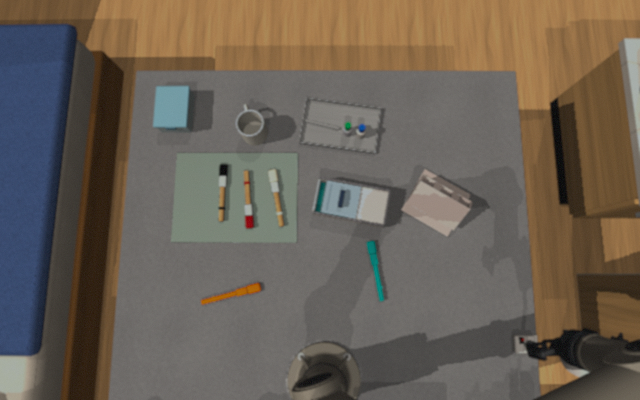

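View pics/scene0.png

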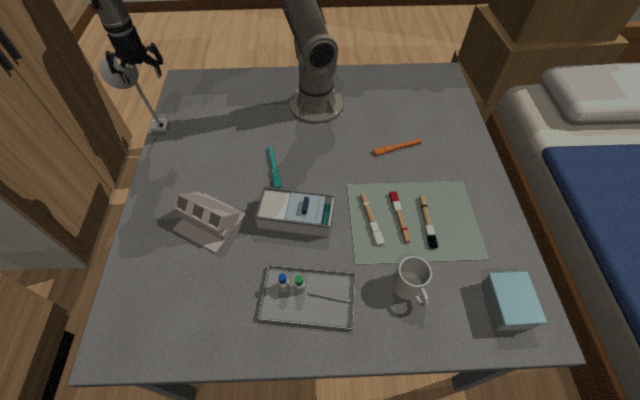

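View pics/wrist0.png

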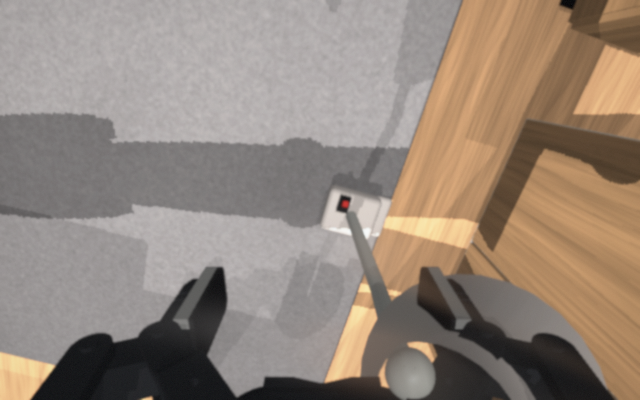

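```bash
cat > h.py <<'E'
from station import robot, fingers, vision, workorder, recognise
import cv2,numpy as np
from scipy.spatial.transform import Rotation as Rot
np.set_printoptions(precision=4,suppress=True)
def R_(e): return Rot.from_euler('xyz',e,degrees=True).as_matrix()
def E_(R): return Rot.from_matrix(R).as_euler('xyz',degrees=True)
def ext(n,pose=None):
    c=vision.calibration(n)
    if n!='wrist': return np.array(c['extrinsics'])
    p,e=pose; T=np.eye(4);T[:3,:3]=R_(e);T[:3,3]=p
    return np.linalg.inv(T@np.array(c['T_tool_cam']))
def proj(n,P,pose=None):
    c=vision.calibration(n);K=np.array(c['mtx']);X=ext(n,pose)
    q=np.atleast_2d(P)@X[:3,:3].T+X[:3,3]
    s=np.c_[q[:,0]/-q[:,2],-q[:,1]/-q[:,2]]; r2=(s**2).sum(1,keepdims=True); s=s*(1+c['k1']*r2)
    return s*[K[0,0],K[1,1]]+[K[0,2],K[1,2]]
def unproj(n,px,z,pose=None):
    c=vision.calibration(n);K=np.array(c['mtx']);X=ext(n,pose)
    d=(np.atleast_2d(px)-[K[0,2],K[1,2]])/[K[0,0],K[1,1]]; s=d.copy()
    for _ in range(20): s=d/(1+c['k1']*(s**2).sum(1,keepdims=True))
    rc=np.c_[s[:,0],-s[:,1],-np.ones(len(s))]; ray=rc@X[:3,:3]; o=-X[:3,:3].T@X[:3,3]
    return o+ray*((z-o[2])/ray[:,2:])
def pose(): return robot.current_tool_pos(),robot.current_eef_rot()
def save(name,im,crop=None,k=1):
    if crop: x0,y0,x1,y1=crop; im=im[y0:y1,x0:x1]
    if k!=1: im=cv2.resize(im,None,fx=k,fy=k,interpolation=cv2.INTER_CUBIC)
    cv2.imwrite(f'pics/{name}.png',im[:,:,::-1])
E
python3 - <<'E'
from h import *
a=cv2.imread('pics/top0.png')[:,:,::-1]; save('topL',a,(165,145,305,250),5); save('topR',a,(300,160,490,250),4)
b=cv2.imread('pics/scene0.png')[:,:,::-1]; save('scR',b,(160,170,350,260),4)
for n,l in (('top','brush_ivory'),('top','brush_red'),('top','brush_black'),('top','cleaner'),('top','tubes')):
    print(l,[(r['rect'],r['p']) for r in recognise(l,n)])
E
```

```text
brush_ivory [([377.3, 270.8, 16.0, 62.8], 0.75), ([276.4, 197.9, 11.5, 54.8], 0.74), ([250.2, 201.5, 6.9, 54.6], 0.49)]
brush_red [([249.6, 200.1, 5.6, 60.0], 0.7), ([232.5, 295.4, 59.4, 20.2], 0.63), ([348.8, 129.6, 6.1, 12.1], 0.29)]
brush_black [([224.0, 195.1, 13.0, 55.9], 0.91)]
cleaner [([442.9, 202.4, 67.1, 56.5], 0.68), ([352.6, 204.2, 77.8, 53.8], 0.56), ([322.2, 127.2, 33.2, 8.6], 0.17)]
tubes [([440.5, 200.2, 67.8, 58.0], 0.66)]
```

```bash
python3 -c "import cv2"
```

```text
(no output)
```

View pics/topL.png

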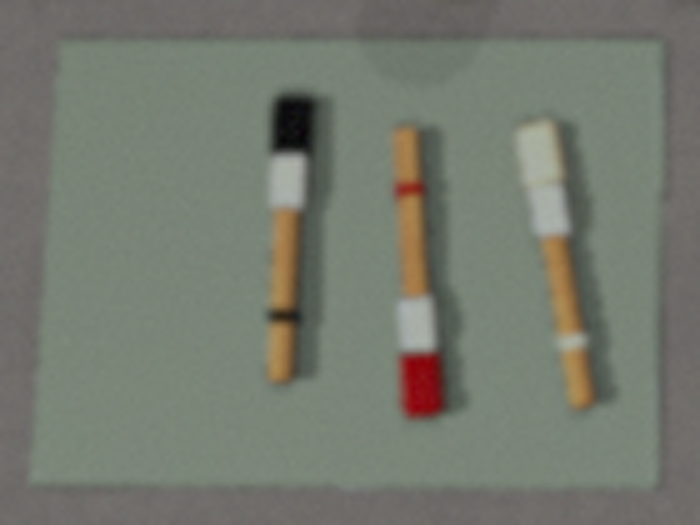

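View pics/topR.png

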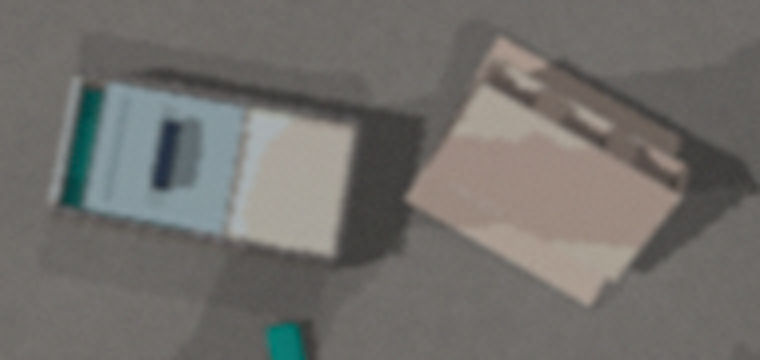

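View pics/scR.png

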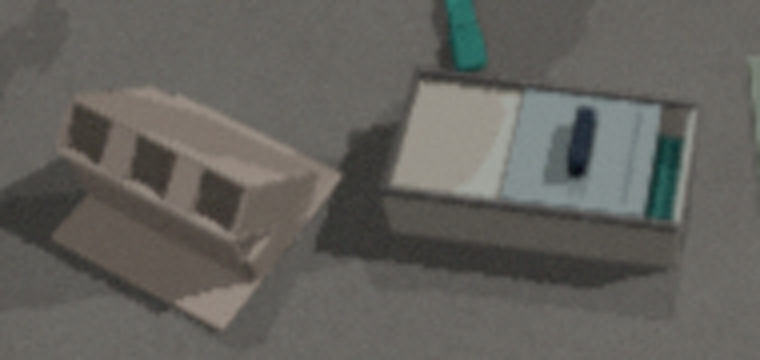

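```bash
cat > fit.py <<'E'
from h import *
from scipy.optimize import least_squares
tr=lambda p:np.array([300,160])+np.array(p)/4
sc=lambda p:np.array([160,170])+np.array(p)/4
def rz(a): return Rot.from_euler('z',a).as_matrix()
# cleaner : local corners at z=.063
obs=[('top',tr((80,80)),(.053,.107,.063)),('top',tr((52,207)),(-.053,.107,.063)),('top',tr((357,118)),(.053,-.107,.063)),('top',tr((340,262)),(-.053,-.107,.063)),
('scene',sc((420,72)),(-.053,-.107,.063)),('scene',sc((697,105)),(-.053,.107,.063)),('scene',sc((681,227)),(.053,.107,.063)),('scene',sc((390,190)),(.053,-.107,.063))]
def f(q):
    out=[]
    for n,px,l in obs: out.append(proj(n,rz(q[2])@np.array(l)+[q[0],q[1],0],)[0]-px)
    return np.ravel(out)
r=least_squares(f,[.5,-.1,0]);print('cleaner',r.x,np.degrees(r.x[2]));print(r.fun.reshape(-1,2))
mp=lambda q,l:rz(q[3])@Rot.from_euler('y',.75).as_matrix()@np.array(l)+q[:3]
obs2=[('top',tr((487,82)),(-.022,.08,.09)),('top',tr((686,190)),(-.022,-.08,.09)),('top',tr((405,198)),(-.022,.08,0)),('top',tr((592,305)),(-.022,-.08,0)),
('scene',sc((78,95)),(-.022,-.08,.09)),('scene',sc((247,188)),(-.022,.08,.09)),('scene',sc((57,148)),(.022,-.08,.09)),('scene',sc((242,240)),(.022,.08,.09)),('scene',sc((340,175)),(-.022,.08,0))]
def g(q): return np.ravel([proj(n,mp(q,l))[0]-px for n,px,l in obs2])
r2=least_squares(g,[.5,-.3,.02,-.4]);print('tubes',r2.x,np.degrees(r2.x[3]));print(r2.fun.reshape(-1,2))
print('mouths',[mp(r2.x,(0,d,.09)) for d in(-.058,0,.058)])
tl=lambda p:np.array([165,145])+np.array(p)/5
for nm,t,e in(('ivory',(538,120),(583,407)),('red',(423,415),(406,127)),('black',(295,95),(280,382))):
    a=unproj('top',tl(t),.012)[0];b=unproj('top',tl(e),.012)[0];print(nm,a,b,(a+b)/2,'len',np.linalg.norm(a-b),'yaw',np.degrees(np.arctan2(*(a-b)[1::-1])))
print('bar',unproj('top',tr((168,155)),.082))
E
python3 fit.py
```

```text
cleaner [ 0.5071 -0.0774 -0.1729] -9.908299152728286
[[-2.0839 -3.0018]
 [-1.6176  0.3555]
 [ 0.5572 -0.0887]
 [-0.7044 -0.5895]
 [-1.5907 -0.9036]
 [ 0.0456 -1.4268]
 [-0.0996 -1.1408]
 [-2.3118 -0.605 ]]
tubes [ 0.4736 -0.3169  0.011  -0.5441] -31.17228118316455
[[-2.8149  2.6412]
 [-3.3379  4.3394]
 [ 3.2096 -4.6927]
 [ 3.388  -3.7587]
 [ 0.3412 -0.3508]
 [ 2.5398 -0.6985]
 [ 1.3922  0.3097]
 [-0.9888  0.6559]
 [-3.3482 -1.1012]]
mouths [array([ 0.4961, -0.3982,  0.0769]), array([ 0.5261, -0.3486,  0.0769]), array([ 0.5561, -0.299 ,  0.0769])]
ivory [0.6143 0.1601 0.012 ] [0.4369 0.1285 0.012 ] [0.5256 0.1443 0.012 ] len 0.18016248528837758 yaw 10.11885226037635
red [0.4318 0.2248 0.012 ] [0.6097 0.2415 0.012 ] [0.5208 0.2332 0.012 ] len 0.17873048792274804 yaw -174.6233357729773
black [0.63   0.3112 0.012 ] [0.4515 0.3121 0.012 ] [0.5407 0.3116 0.012 ] len 0.17850047333791294 yaw -0.29618827259902347
bar [[ 0.5095 -0.0514  0.082 ]]
```

Run:
```python
from h import *
p,e=pose()
robot.line_to([.17,-.42,.27],velocity=.2)
robot.line_to([.25,-.36,.38],velocity=.3)
print(robot.current_time_s(),robot.current_joint_positions())
q=robot.inverse_kinematics([.42,-.30,.42],[180,0,0]);print(q)
robot.move_to([.40,-.30,.42],[180,0,0])
P=pose();w=vision.grab_frame('wrist');save('w1',w);print(P)
robot.move_to([.40,-.03,.40],[180,0,0])
P=pose();w=vision.grab_frame('wrist');save('w2',w);print(P)
t=vision.grab_frame('top');save('t2',t)
print(robot.current_time_s())
```

```text
1.7667 [ 60.2863   2.7858  -7.4916  86.6692   0.4453  90.6989 -21.867 ]
[ 46.5959  13.2663 -17.2505  69.3507   3.9399  97.9415 -59.6754]
(array([ 0.3981, -0.3019,  0.418 ]), array([-179.9479,    0.2548,   -0.1825]))
(array([ 0.4001, -0.0323,  0.4   ]), array([179.9404,  -0.0147,  -0.2243]))
3.675
```

View pics/w1.png

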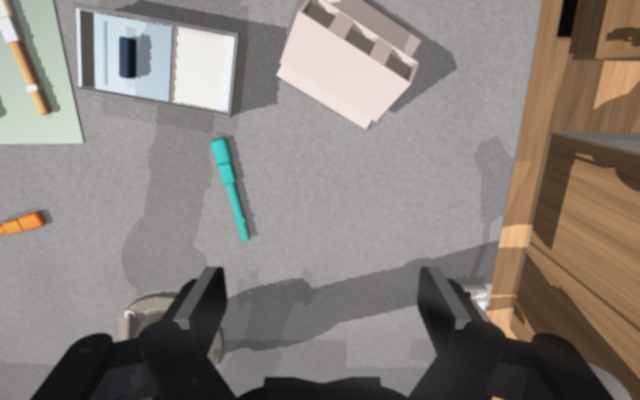

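View pics/w2.png

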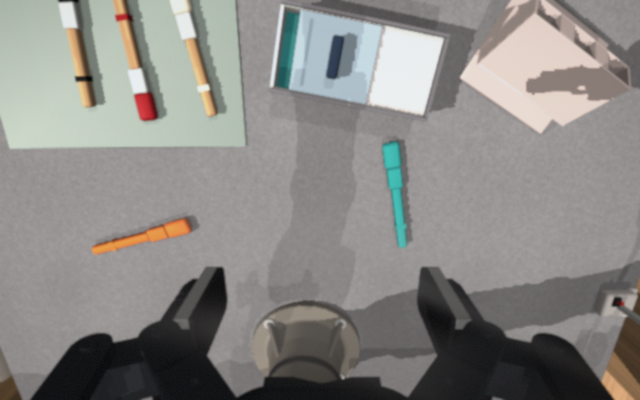

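Run:
```python
from h import *
import pickle
L=[]
for i,(p,o) in enumerate([([.56,-.22,.36],[180,0,0]),([.56,.20,.36],[180,0,0])]):
    try: robot.move_to(p,o)
    except robot.PlanningError as e: print(e);continue
    robot.pause(.3)
    P=pose();w=vision.grab_frame('wrist');save(f'w3_{i}',w);L.append(P);print(P)
pickle.dump(L,open('L.pkl','wb'))
print(robot.current_time_s())
```

```text
(array([ 0.5599, -0.2191,  0.3612]), array([179.9569,  -0.0861,   0.0747]))
(array([0.5604, 0.1991, 0.36  ]), array([179.9876,  -0.0015,  -0.089 ]))
6.9167
```

View pics/w3_0.png

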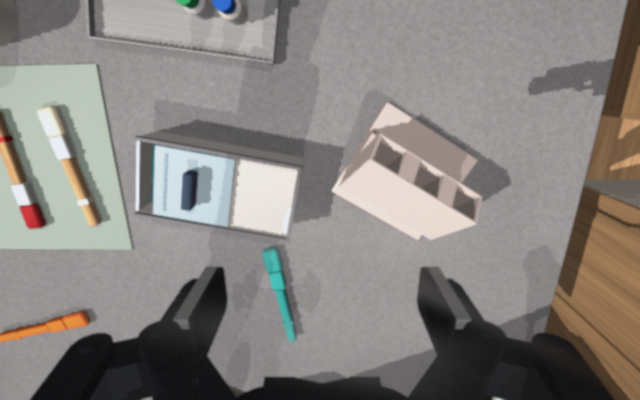

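View pics/w3_1.png

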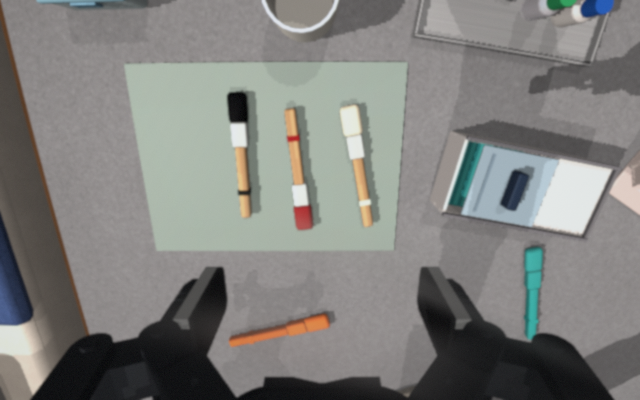

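Run:
```python
from h import *
a=cv2.imread('pics/w3_0.png')[:,:,::-1]; save('z1',a,(320,90,500,250),4); save('z2',a,(120,120,320,250),4)
a=cv2.imread('pics/w3_1.png')[:,:,::-1]; save('z3',a,(210,80,410,240),4)
```

```text
(no output)
```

View pics/z1.png

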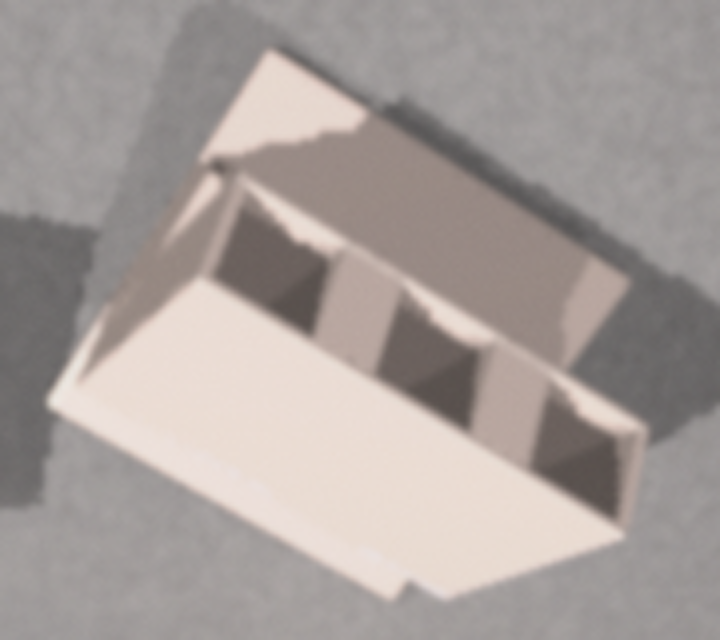

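View pics/z2.png

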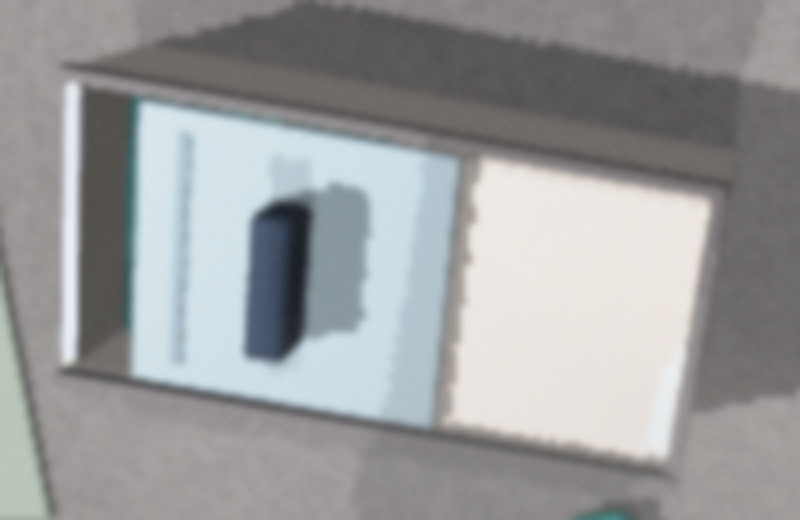

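View pics/z3.png

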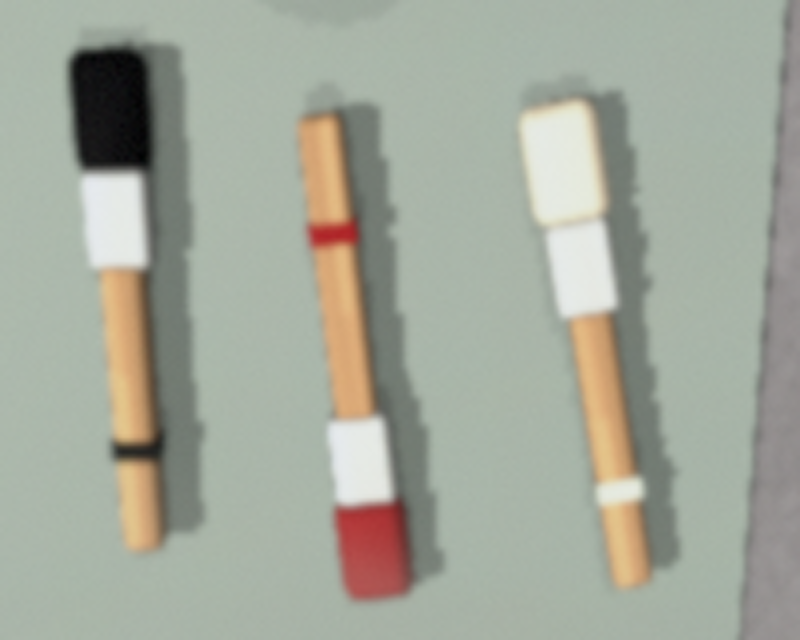

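```bash
cat >> fit.py <<'E'
print('---- refit')
import pickle
L=pickle.load(open('L.pkl','rb'))
w1=lambda p:np.array([320,90])+np.array(p)/4
w2=lambda p:np.array([120,120])+np.array(p)/4
w3=lambda p:np.array([210,80])+np.array(p)/4
ob=[o for o in obs2 if o[0]=='scene'][:4]
obW=[(w1((205,278)),(-.022,.08,.09)),(w1((625,535)),(-.022,-.08,.09)),(w1((243,178)),(.022,.08,.09)),(w1((645,432)),(.022,-.08,.09))]
def g(q): return np.ravel([proj(n,mp(q,l))[0]-px for n,px,l in ob]+[2*(proj('wrist',mp(q,l),L[0])[0]-px) for px,l in obW])
r2=least_squares(g,r2.x);print('tubes',r2.x,np.degrees(r2.x[3]));print(r2.fun.reshape(-1,2))
q=r2.x
M=[mp(q,(0,d,.09)) for d in(-.058,0,.058)];print('mouths',M)
cw=[(w2((65,68)),(.053,.107,.063)),(w2((60,370)),(-.053,.107,.063)),(w2((730,187)),(.053,-.107,.063)),(w2((672,472)),(-.053,-.107,.063))]
def f2(c): return np.ravel([2*(proj('wrist',rz(c[2])@np.array(l)+[c[0],c[1],0],L[0])[0]-px) for px,l in cw]+[proj(n,rz(c[2])@np.array(l)+[c[0],c[1],0])[0]-px for n,px,l in obs])
rc=least_squares(f2,r.x,loss='soft_l1');print('cleaner',rc.x,np.degrees(rc.x[2]));print(f2(rc.x).reshape(-1,2))
print('bar top wrist',unproj('wrist',[w2((267,280))],.082,L[0]))
B={}
for nm,t,e in(('ivory',(557,100),(632,585)),('red',(378,597),(320,115)),('black',(107,50),(144,548))):
    a=unproj('wrist',w3(t),.012,L[1])[0];b=unproj('wrist',w3(e),.012,L[1])[0];print(nm,a,b,(a+b)/2,'len',np.linalg.norm(a-b),'yaw',np.degrees(np.arctan2(*(a-b)[1::-1])))
for p in [(-.053,.107),(.053,.107)]: pass
E
python3 fit.py | sed -n '/refit/,$p'
```

```text
---- refit
tubes [ 0.4762 -0.321   0.0133 -0.5401] -30.94259432244541
[[-1.5569  0.0683]
 [ 0.855  -0.3512]
 [-0.4699  0.7908]
 [-2.637   1.0669]
 [-1.3335  2.5379]
 [-1.4546  2.2764]
 [ 1.822  -1.9444]
 [ 0.1543 -2.7492]]
mouths [array([ 0.499 , -0.4023,  0.0792]), array([ 0.5288, -0.3526,  0.0792]), array([ 0.5586, -0.3028,  0.0792])]
cleaner [ 0.5088 -0.0791 -0.1838] -10.532286342629652
[[-3.5486 -1.4211]
 [-2.2215  2.4122]
 [ 0.6247 -0.3221]
 [ 4.0712  4.7051]
 [-1.2395 -3.9219]
 [-1.1489 -0.6622]
 [ 1.2553 -0.2508]
 [-0.3906 -0.8279]
 [-1.9085 -0.7081]
 [-0.341  -0.5855]
 [-0.9284 -0.2462]
 [-3.0481 -0.4345]]
bar top wrist [[ 0.516  -0.0488  0.082 ]]
ivory [0.6144 0.163  0.012 ] [0.4362 0.1301 0.012 ] [0.5253 0.1465 0.012 ] len 0.18120420999318365 yaw 10.460578515489257
red [0.4314 0.2266 0.012 ] [0.6096 0.243  0.012 ] [0.5205 0.2348 0.012 ] len 0.17892546930323716 yaw -174.72709607357805
black [0.6311 0.3136 0.012 ] [0.4517 0.3143 0.012 ] [0.5414 0.3139 0.012 ] len 0.17937918791107668 yaw -0.22649385525696913
```

```bash
cat >> h.py <<'E'
CL=np.array([.5088,-.0791]); CA=np.radians(-10.5)
def cw(x,y,z): c,s=np.cos(CA),np.sin(CA); return np.array([CL[0]+c*x-s*y,CL[1]+s*x+c*y,z])
CO=[180,0,-10.5]
E
python3 - <<'E'
from h import *
fingers.gripper_to(.6)
b=np.array([.5125,-.0500])
robot.move_to([*b,.20],CO)
robot.line_to([*b,.083],velocity=.15,f_stop=8)
print(pose()); fingers.gripper_to(0,30); print('gap',robot.current_finger_gap(),robot.current_contact_force())
p=np.array(pose()[0]); 
print(robot.line_to(p+np.array([*(cw(0,-.115,0)-cw(0,0,0))[:2],0]),velocity=.08,f_stop=18))
print(pose(),robot.current_contact_force(),robot.current_time_s())
save('t4',vision.grab_frame('top'),(280,120,500,270),3)
E
```

```text
(array([ 0.5136, -0.0496,  0.084 ]), array([-179.9749,   -0.1252,  -10.4658]))
gap 0.15517354859944585 [-1.0212 -0.2139  3.8163]
True
(array([ 0.4982, -0.1294,  0.084 ]), array([-179.3688,   -0.015 ,  -10.536 ])) [0.0902 1.1107 3.1482] 10.8667
```

View pics/t4.png

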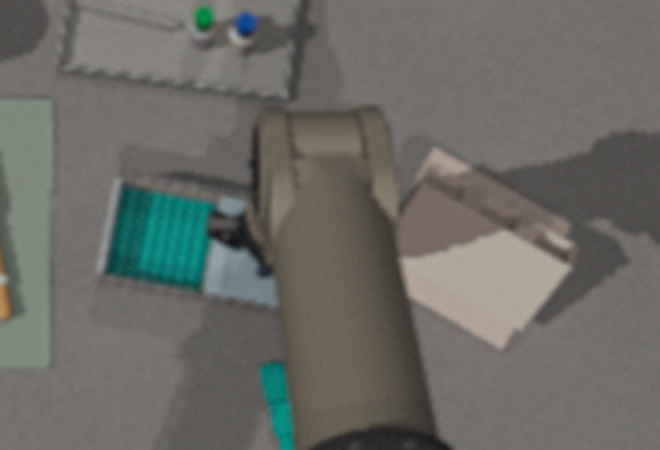

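Run:
```python
from h import *
p=np.array(pose()[0]); 
print(robot.line_to(p+np.array([*(cw(0,-.012,0)-cw(0,0,0))[:2],0]),velocity=.04,f_stop=20))
print(pose(),robot.current_contact_force())
fingers.gripper_to(.6); print(pose())
p=np.array(pose()[0]);robot.line_to([p[0],p[1],.2],velocity=.3)
# feasibility
robot.move_to([.5,.05,.35],[180,0,0])
for s in(1,-1):
  for d in (45,55,65):
    ok=[]
    for az in range(0,360,20):
      h=np.array([np.cos(np.radians(az)),np.sin(np.radians(az)),0]);u=np.array([0,0,1.]);D=np.radians(d)
      bx=np.cos(D)*h-np.sin(D)*u; tz=-np.sin(D)*h-np.cos(D)*u; tx=s*bx; ty=np.cross(tz,tx)
      R=np.c_[tx,ty,tz]
      tip=cw(0,.0525,.02)+.012*h; tcp=tip-.087*bx-.010*tz
      a=robot.inverse_kinematics(tcp,E_(R)); b=robot.inverse_kinematics(tcp+[0,0,.15],E_(R))
      if a is not None and b is not None: ok.append(az)
    print(s,d,ok)
print(robot.current_time_s())
save('t5',vision.grab_frame('top'),(160,120,500,270),2)
```

```text
True
(array([ 0.4982, -0.1296,  0.0839]), array([-178.4926,   -0.0513,  -10.2299])) [-0.4044  2.3321  2.481 ]
(array([ 0.4981, -0.129 ,  0.0838]), array([-178.4732,   -0.0205,  -10.202 ]))
1 45 [20, 40, 60, 80, 100, 120, 140, 160, 180, 200, 220, 240, 260, 280, 300, 320]
1 55 [40, 60, 80, 100, 120, 140, 160, 180, 220, 240, 260, 280, 300]
1 65 [60, 80, 100, 120, 140, 200, 220, 240, 260, 280, 300]
-1 45 [20, 40, 60, 80, 100, 120, 140, 160, 180, 200, 220, 240, 260, 280, 300, 320]
-1 55 [40, 60, 80, 100, 120, 140, 160, 180, 220, 240, 260, 280, 300]
-1 65 [60, 80, 100, 120, 140, 200, 220, 240, 260, 280, 300]
13.1667
```

View pics/t5.png

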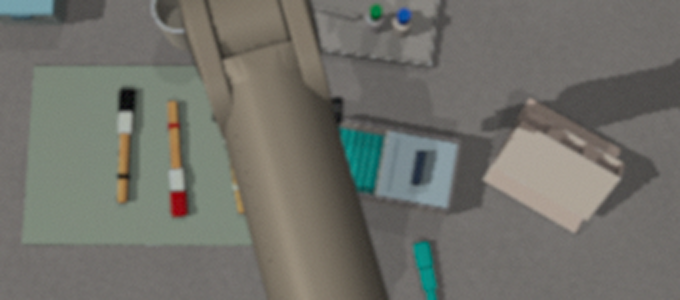

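```bash
cat >> h.py <<'E'
TH=.75; TA=np.radians(-30.94)
M=np.array([[.499,-.4023,.0792],[.5288,-.3526,.0792],[.5586,-.3028,.0792]])
u=np.array([0,0,1.])
def dipR(az,d,s):
    h=np.array([np.cos(np.radians(az)),np.sin(np.radians(az)),0]);D=np.radians(d)
    bx=np.cos(D)*h-np.sin(D)*u; tz=-np.sin(D)*h-np.cos(D)*u; tx=s*bx
    return h,bx,tz,E_(np.c_[tx,np.cross(tz,tx),tz])
def tubR(s,th=TH):
    l=np.array([np.cos(TA),np.sin(TA),0]); a=np.sin(th)*l+np.cos(th)*u; tz=np.cos(th)*l-np.sin(th)*u; tx=s*a
    return a,tz,E_(np.c_[tx,np.cross(tz,tx),tz])
E
python3 - <<'E'
from h import *
# chain check from present
import numpy as np
for nm,yaw,c in(('ivory',10.4,(.5255,.1465)),('red',-174.7,(.5205,.234)),('black',-.2,(.541,.313))):
  for s in(1,-1):
    o=yaw if s==1 else yaw+180
    o=(o+180)%360-180
    g=robot.inverse_kinematics([*c,.02],[180,0,o])
    print(nm,s,'grasp',g)
    for az in(60,80,100,260):
      h,bx,tz,e=dipR(az,55,s); tip=cw(0,.0525,.02)+.012*h
      print('  dip',az,robot.inverse_kinematics(tip-.087*bx-.01*tz,e))
    a,tz,e=tubR(s); print('  tube',robot.inverse_kinematics(M[2]+.021*a-.01*tz,e),robot.inverse_kinematics(M[0]+.021*a-.01*tz,e),robot.inverse_kinematics(M[2]+.13*a-.01*tz,e))
robot.move_to([.56,.2,.3],[180,0,0]);robot.pause(.2);P=pose();save('w6',vision.grab_frame('wrist'));print(P,robot.current_time_s())
E
```

```text
ivory 1 grasp [   9.529    36.4822  -37.3151  101.6948   27.5298   51.2419 -119.6449]
  dip 60 [  7.9247  57.8135 -46.1665  80.3317  56.3941 114.5456 -77.2033]
  dip 80 [  6.4708  52.2992 -46.3986  93.104   64.9679 106.1866 -69.7085]
  dip 100 [  6.3558  46.0079 -46.6728 106.6898  74.0105  95.9934 -63.9985]
  dip 260 [  51.3717   42.2799  -31.5112  102.8316  -37.2088   61.563  -141.2964]
  tube [  5.7679  21.5081  22.074  128.0909 188.1333  15.1789  73.2937] [ 49.8431  21.7116  -9.8721 125.8079 198.8893  14.3138  80.9667] [  74.0788   34.4283  -64.8105  111.7398   95.9838   32.4955 -173.2961]
ivory -1 grasp [ 23.7635  47.94   -61.9327 101.2016  48.0288  61.7832  44.9536]
  dip 60 [  5.4837  55.8256 -41.1028  80.4465  53.7157 111.8747 104.7127]
  dip 80 [  9.1553  54.8039 -51.5295  92.9975  67.6292 109.616  108.8144]
  dip 100 [ 14.8558  55.1549 -61.9288 106.406   81.528  108.366  113.569 ]
  dip 260 [ 56.7232  44.9843 -39.591  102.6262 -31.1979  58.818   33.7372]
  tube [ 56.2386  25.5101 -37.8166 126.3336 131.4764  23.5239 -39.0054] [ 79.5562  29.1718 -46.3019 124.8386 144.0799  16.
[... 1816 characters left out ...]
111.7398   95.9838   32.4955 -173.2961]
black -1 grasp [  5.4952  57.1234 -65.2593  87.5897  53.8547  70.8317  21.4179]
  dip 60 [  5.4837  55.8256 -41.1028  80.4465  53.7157 111.8747 104.7127]
  dip 80 [  9.1553  54.8039 -51.5295  92.9975  67.6292 109.616  108.8144]
  dip 100 [ 14.8558  55.1549 -61.9288 106.406   81.528  108.366  113.569 ]
  dip 260 [ 56.7232  44.9843 -39.591  102.6262 -31.1979  58.818   33.7372]
  tube [ 56.2386  25.5101 -37.8166 126.3336 131.4764  23.5239 -39.0054] [ 79.5562  29.1718 -46.3019 124.8386 144.0799  16.4685 -35.8638] [ 62.7486  25.895  -46.8829 112.0629  91.4486  21.2313   4.5076]
(array([0.5608, 0.1977, 0.3006]), array([179.9361,  -0.078 ,  -0.2239])) 14.1833
```

View pics/w6.png

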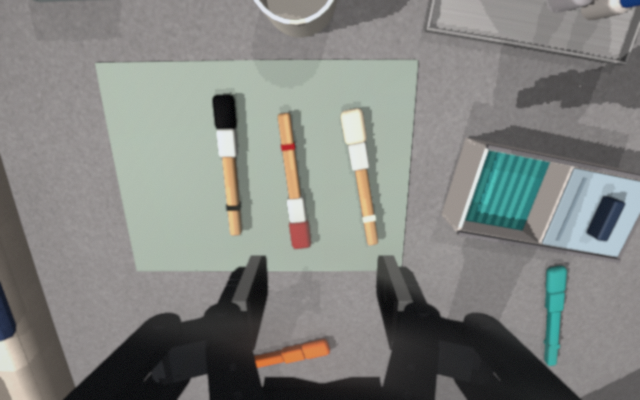

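```bash
cat >> h.py <<'E'
def tubP(s,phi,th=TH):
    a,tz,e=tubR(s,th); tz=Rot.from_rotvec(np.radians(phi)*a).apply(tz); tx=s*a
    return a,tz,E_(np.c_[tx,np.cross(tz,tx),tz])
E
python3 - <<'E'
from h import *
for s in(1,-1):
  for phi in range(-90,91,15):
    r=[]
    for k in(2,1,0):
      a,tz,e=tubP(s,phi)
      q=[robot.inverse_kinematics(M[k]+d*a-.01*tz,e) for d in(.021,.07,.125)]
      if any(x is None for x in q): r.append('--'); continue
      q=np.array(q); r.append((round(np.abs(np.diff(q,axis=0)).max()),q[0].round(0).tolist()))
    print(s,phi,r)
E
```

```text
1 -90 [(21, [-20.0, 81.0, 43.0, 62.0, 33.0, 94.0, -171.0]), (30, [-19.0, 79.0, 43.0, 68.0, 35.0, 88.0, -174.0]), (21, [-20.0, 82.0, 53.0, 74.0, 28.0, 78.0, -170.0])]
1 -75 [(21, [-27.0, 70.0, 43.0, 79.0, 34.0, 76.0, -174.0]), (12, [-30.0, 74.0, 54.0, 85.0, 27.0, 65.0, -170.0]), (21, [-27.0, 72.0, 54.0, 90.0, 31.0, 59.0, -172.0])]
1 -60 [(12, [-37.0, 65.0, 54.0, 94.0, 28.0, 53.0, -170.0]), (11, [-34.0, 63.0, 54.0, 99.0, 33.0, 47.0, -173.0]), (18, [-35.0, 70.0, 64.0, 103.0, 21.0, 36.0, -162.0])]
1 -45 [(21, [-39.0, 54.0, 54.0, 107.0, 37.0, 35.0, -174.0]), (19, [-40.0, 60.0, 65.0, 111.0, 24.0, 24.0, -161.0]), (27, [-35.0, 59.0, 65.0, 115.0, 33.0, 17.0, -167.0])]
1 -30 [(330, [11.0, 31.0, -10.0, 116.0, 88.0, 52.0, 157.0]), (337, [-16.0, 33.0, 33.0, 121.0, 88.0, 29.0, 154.0]), (326, [-24.0, 39.0, 52.0, 123.0, 105.0, 13.0, 136.0])]
1 -15 [(331, [-22.0, 29.0, 42.0, 125.0, 120.0, 13.0, 125.0]), (190, [-30.0, 40.0, 65.0, 127.0, 218.0, 14.0, 26.0]), (187, [-15.0, 32.0, 55.0, 128.0, 200.0, 16.0, 54.0])]
1 0 [(199, [-3.0, 23.0, 33.0, 128.0, 202.0, 16.0, 58.0]), (202, [14.0, 22.0, 22.0, 128.0, 20
[... 2509 characters left out ...]
 -60.0, 29.0, -172.0])]
-1 45 [(323, [85.0, 46.0, -41.0, 108.0, -61.0, 37.0, -171.0]), (12, [105.0, 68.0, -71.0, 103.0, -0.0, 30.0, 142.0]), (16, [108.0, 71.0, -72.0, 98.0, 5.0, 37.0, 140.0])]
-1 60 [(330, [97.0, 71.0, -65.0, 96.0, -16.0, 43.0, 158.0]), (317, [76.0, 53.0, -20.0, 91.0, -59.0, 69.0, -172.0]), (324, [73.0, 54.0, -10.0, 85.0, -61.0, 78.0, -172.0])]
-1 75 [(329, [71.0, 62.0, -21.0, 82.0, -57.0, 80.0, -174.0]), (328, [68.0, 62.0, -10.0, 77.0, -62.0, 90.0, -173.0]), (329, [66.0, 65.0, 1.0, 70.0, -66.0, 100.0, -173.0])]
-1 90 [(331, [56.0, 71.0, 1.0, 67.0, -71.0, 107.0, -172.0]), (8, [85.0, 89.0, -62.0, 59.0, -17.0, 89.0, 160.0]), (10, [85.0, 90.0, -62.0, 50.0, -16.0, 97.0, 158.0])]
```

```bash
cat >> h.py <<'E'
G=.003
def pick(c,yaw,s=-1,z=.0195):
    y=np.radians(yaw); p=np.array(c)+G*np.array([np.cos(y),np.sin(y)])
    o=[180,0,((yaw if s==1 else yaw+180)+180)%360-180]
    fingers.gripper_to(.5)
    robot.move_to([*p,.16],o)
    robot.line_to([*p,.05],velocity=.2); robot.line_to([*p,z],velocity=.06,f_stop=10)
    print('down',pose()[0],robot.current_contact_force())
    fingers.gripper_to(0,50); print('gap',robot.current_finger_gap()*85)
    robot.line_to([*p,.06],velocity=.1); robot.line_to([*p,.28],velocity=.3); print('t',robot.current_time_s(),'gap',robot.current_finger_gap()*85)
HB=.0105 # brush axis ahead of TCP
def dip(az=80,d=55,s=-1,over=.006):
    h,bx,tz,e=dipR(az,d,s); tip=cw(0,.0525,.02)+.012*h
    t=tip-(.09-G)*bx-HB*tz
    robot.move_to(t+[0,0,.16],e)
    robot.line_to(t+[0,0,.02],velocity=.2)
    print('contact',robot.line_to(t+[0,0,-over],velocity=.03,f_stop=3))
    p,ee=pose(); R=R_(ee); tipn=np.array(p)+R@np.array([s*(.09-G),0,HB]); print('tip est',tipn,'f',robot.current_contact_force())
    robot.pause(.3)
    return t
E
python3 - <<'E'
from h import *
pick((.5253,.146),10.3)
P=pose();save('w7',vision.grab_frame('wrist'));save('s7',vision.grab_frame('scene'),(200,100,520,300),2)
E
```

```text
down [0.528  0.1465 0.0191] [-0.3103  0.0516  0.7244]
gap 13.922342198049957
t 20.2833 gap 14.016684325598709
```

View pics/w7.png

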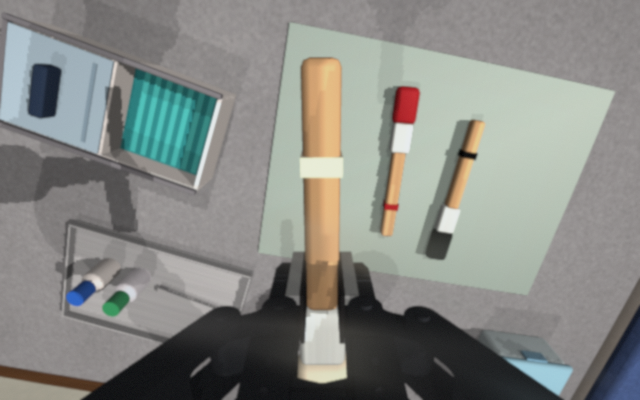

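View pics/s7.png

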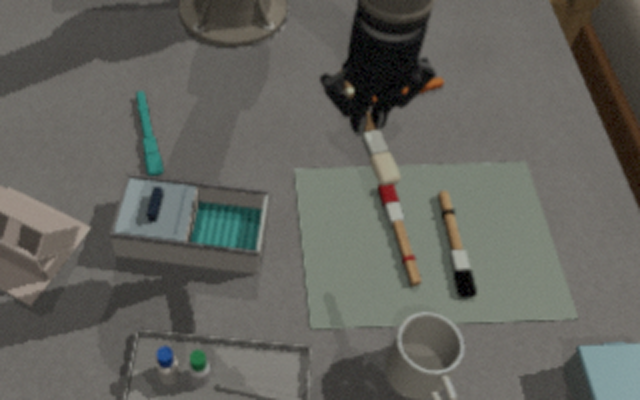

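Run:
```python
from h import *
P=pose()
print([ (hb,L_,proj('wrist',np.array(P[0])+R_(P[1])@np.array([L_,0,hb]),P)[0]) for hb in(.003,.0105) for L_ in (.09,.093,.096)])
t=dip()
save('s8',vision.grab_frame('scene'),(200,100,520,300),2);save('w8',vision.grab_frame('wrist'))
robot.line_to(t+[0,0,.14],velocity=.25); print(robot.current_time_s())
```

```text
[(0.003, 0.09, array([317.9768,  64.5344])), (0.003, 0.093, array([317.9492,  55.4535])), (0.003, 0.096, array([317.9214,  46.2418])), (0.0105, 0.09, array([318.2029,  65.4405])), (0.0105, 0.093, array([318.1784,  56.8752])), (0.0105, 0.096, array([318.1538,  48.1931]))]
contact True
tip est [ 0.5203 -0.0166  0.023 ] f [-0.7056  1.4425  4.7583]
23.95
```

View pics/s8.png

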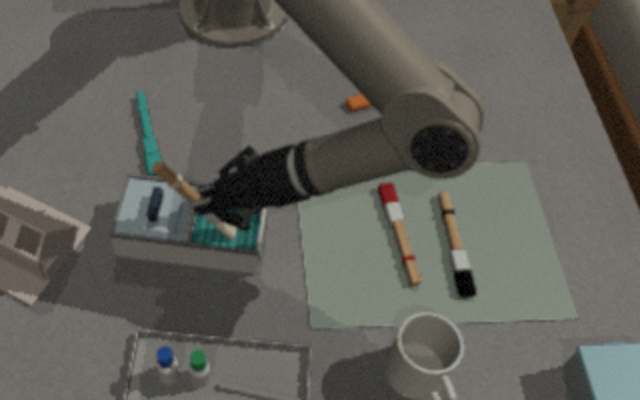

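View pics/w8.png

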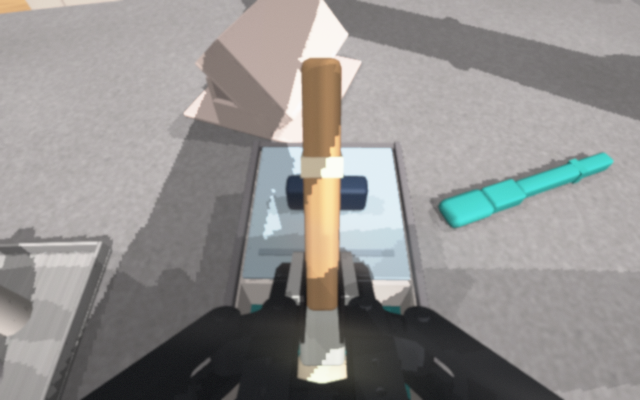

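```bash
cat >> h.py <<'E'
def tube_app(k,s=-1,phi=-20):
    a,tz,e=tubP(s,phi); 
    A=M[k]+(.093+.025)*a-HB*tz
    robot.move_to(A+[0,0,.12],e); robot.line_to(A,velocity=.2)
    return a,tz,e
def tube_in(k,a,tz,depth=.072,dx=np.zeros(3)):
    r=robot.line_to(M[k]+(.093-depth)*a-HB*tz+dx,velocity=.06,f_stop=6)
    print('stopped' if r else 'free',pose()[0],robot.current_contact_force(), 'insert', .093-(np.array(pose()[0])+HB*tz-M[k])@a)
E
python3 - <<'E'
from h import *
robot.move_to([.45,-.2,.36],pose()[1]) if 0 else None
a,tz,e=tube_app(0)
P=pose();save('s9',vision.grab_frame('scene'),(120,130,360,310),3);save('w9',vision.grab_frame('wrist'));print(P,robot.current_time_s())
t=vision.grab_frame('top');save('t9',t,(330,140,510,260),4)
E
```

```text
(array([ 0.565 , -0.436 ,  0.1729]), array([-160.0239,   47.077 ,  149.1577])) 26.3083
```

View pics/s9.png

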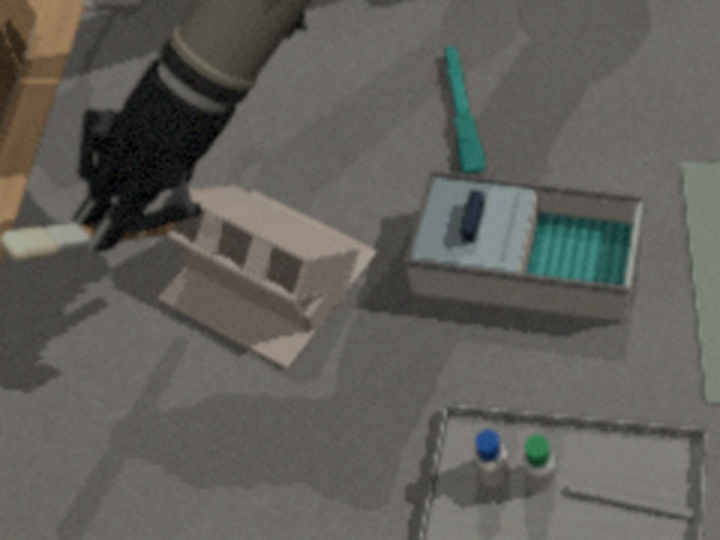

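View pics/w9.png

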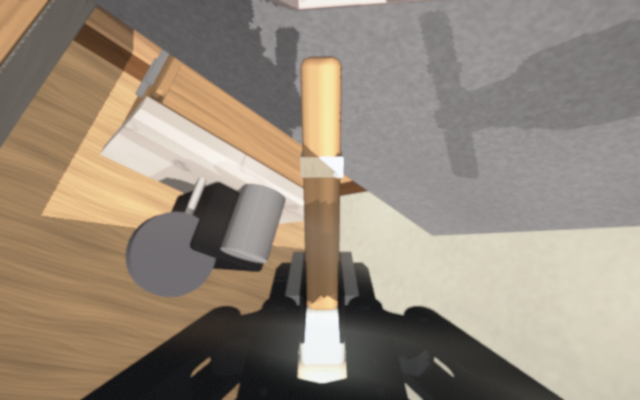

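View pics/t9.png

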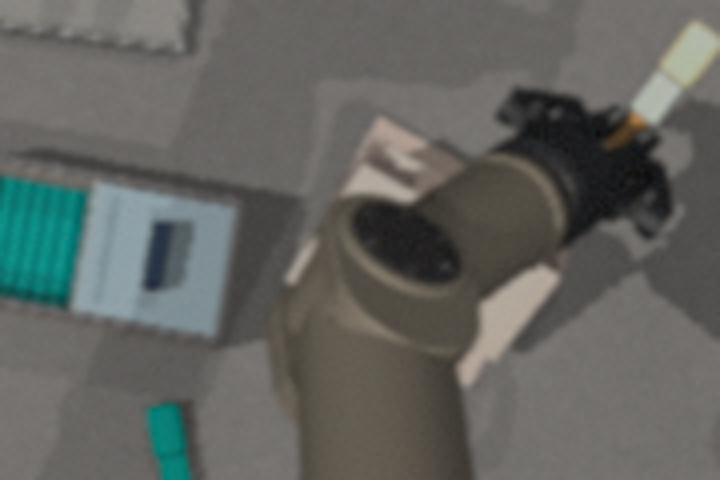

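Run:
```python
from h import *
a,tz,e=tubP(-1,-20)
print(np.array(pose()[0])-(M[0]+.118*a-HB*tz))
tube_in(0,a,tz)
save('s10',vision.grab_frame('scene'),(120,130,360,310),3);save('w10',vision.grab_frame('wrist'),(200,0,450,400),2);print(robot.current_time_s(),robot.current_finger_gap()*85)
```

```text
[ 0.0012 -0.0001  0.0022]
free [ 0.5073 -0.403   0.1017] [-0.4488 -0.1069 -0.7208] insert 0.07139637923913808
28.225 13.568161091340297
```

View pics/s10.png

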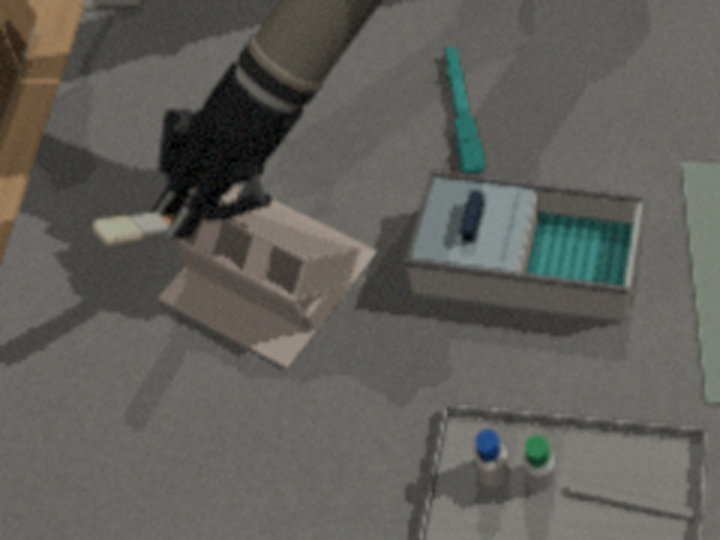

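View pics/w10.png

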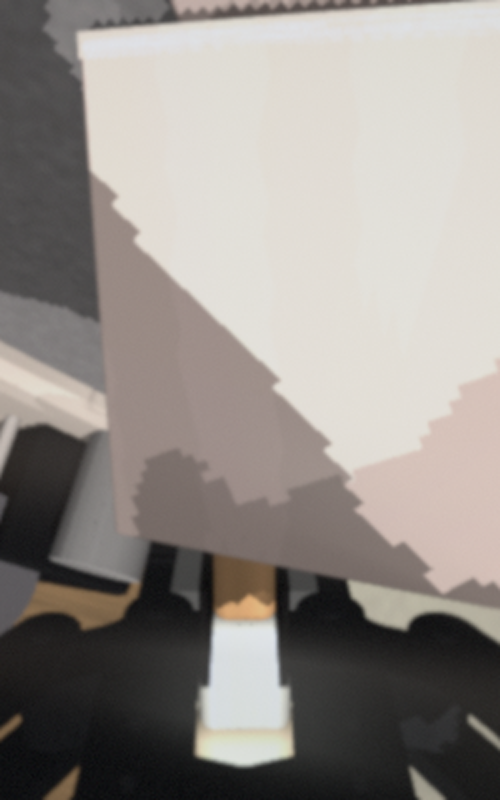

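```bash
cat >> h.py <<'E'
def release(tz):
    fingers.gripper_to(.4); robot.pause(.2)
    p=np.array(pose()[0]); robot.line_to(p-.05*tz,velocity=.1)
    p=p-.05*tz; robot.line_to([p[0]-.04,p[1]+.04,.30],velocity=.3)
E
python3 - <<'E'
from h import *
a,tz,e=tubP(-1,-20)
release(tz)
robot.move_to([.56,.2,.3],[180,0,0]);robot.pause(.2);P=pose();save('w11',vision.grab_frame('wrist'));print(P,robot.current_time_s())
save('s11',vision.grab_frame('scene'),(120,130,500,310),2)
E
```

```text
(array([0.5601, 0.1993, 0.3001]), array([179.9762,  -0.014 ,  -0.0566])) 32.875
```

View pics/s11.png

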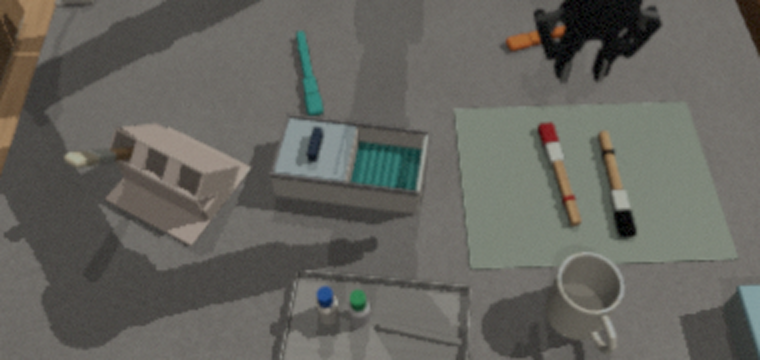

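View pics/w11.png

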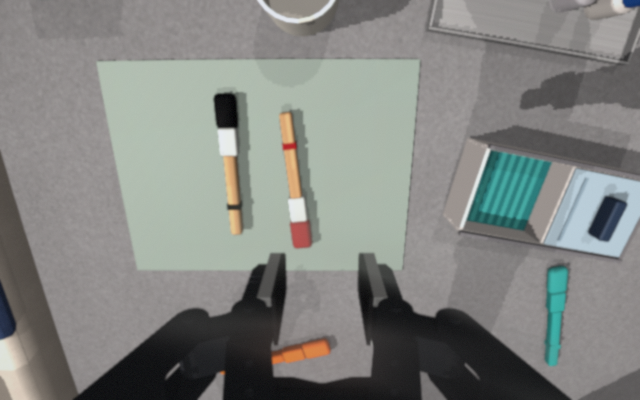

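Run:
```python
from h import *
P=(np.array([.5601,.1993,.3001]),[179.9762,-.014,-.0566])
a,b=unproj('wrist',[(301.3,247),(286.3,112.5)],.012,P); yaw=np.degrees(np.arctan2(*(a-b)[1::-1])); c=(a+b)/2
print(a,b,c,yaw,np.linalg.norm(a-b))
c=c[:2]; assert abs(np.linalg.norm(a-b)-.18)<.006
pick((.5205,.2345) if np.linalg.norm(c-[.5205,.2345])<.004 else c,-174.7)
save('w12',vision.grab_frame('wrist'))
```

```text
[0.432  0.2281 0.012 ] [0.6096 0.2423 0.012 ] [0.5208 0.2352 0.012 ] -175.44078594088512 0.17820257465543854
down [0.5173 0.2342 0.019 ] [0.1351 0.1818 1.1534]
gap 13.642577663673702
t 36.9833 gap 13.497649100249873
```

View pics/w12.png

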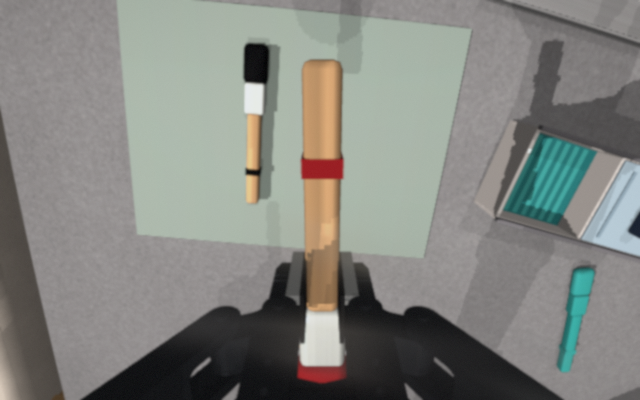

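Run:
```python
from h import *
print(robot.current_joint_positions())
for az in(80,100,260,280,240):
    h,bx,tz,e=dipR(az,55,-1); tip=cw(0,.0525,.02)+.012*h; t=tip-.087*bx-HB*tz
    print(az,robot.inverse_kinematics(t+[0,0,.16],e),robot.inverse_kinematics(t,e))
```

```text
[  -0.2743   23.2679  -37.1823   79.4313   13.9007   82.199  -121.8416]
80 [  9.0696  40.4339 -51.4559  87.0454  61.9234 115.9445 123.3494] [  9.1114  54.7907 -51.5294  92.9557  67.5993 109.6461 108.8265]
100 [ 16.0004  36.0183 -61.7149 100.273   70.9536 107.4683 130.9002] [ 14.808   55.1234 -61.9284 106.3846  81.4759 108.3789 113.5687]
260 [ 43.8568  26.0762 -20.2996  97.104  -44.7254  79.8714  31.3317] [ 53.3956  43.1615 -34.4588 102.7266 -35.1073  60.6008  36.9807]
280 [ 50.1068  38.9252 -40.4463  83.2115 -25.8073  89.2934  27.307 ] [ 53.6715  54.2405 -46.754   88.9912 -13.3671  74.1485  29.5747]
240 [ 24.8475  15.498    6.6177 111.1396 -61.6718  71.8065  32.315 ] [ 58.0955  36.7177 -35.3473 116.3588 -53.5588  45.1089  41.9649]
```

Run:
```python
from h import *
p=np.array(pose()[0]); robot.line_to([p[0],p[1],.36],velocity=.3)
t=dip()
save('s13',vision.grab_frame('scene'),(200,100,520,300),2)
robot.line_to(t+[0,0,.14],velocity=.25)
a,tz,e=tube_app(1); print(robot.current_joint_positions())
save('w13',vision.grab_frame('wrist')); 
tube_in(1,a,tz)
save('s14',vision.grab_frame('scene'),(120,130,360,310),3);print(robot.current_time_s(),robot.current_finger_gap()*85)
```

```text
contact True
tip est [ 0.5203 -0.0166  0.0234] f [-0.0438  1.5064  4.45  ]
[ 43.7818  25.9778 -32.7952 111.1904  91.9892  41.8133  -4.3151]
free [ 0.5371 -0.3534  0.1017] [0.2286 0.282  0.2347] insert 0.07140613549124898
47.6833 13.219072591373614
```

View pics/s13.png

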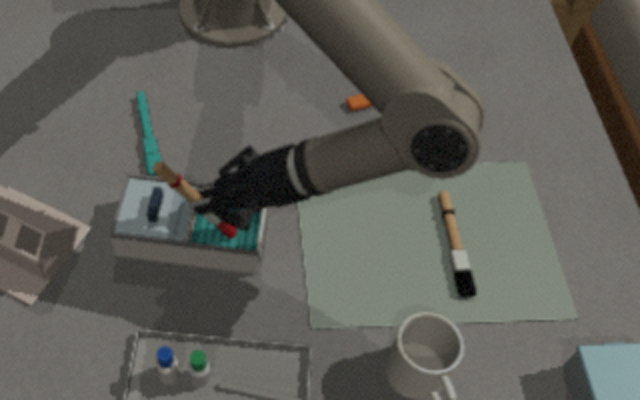

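View pics/s14.png

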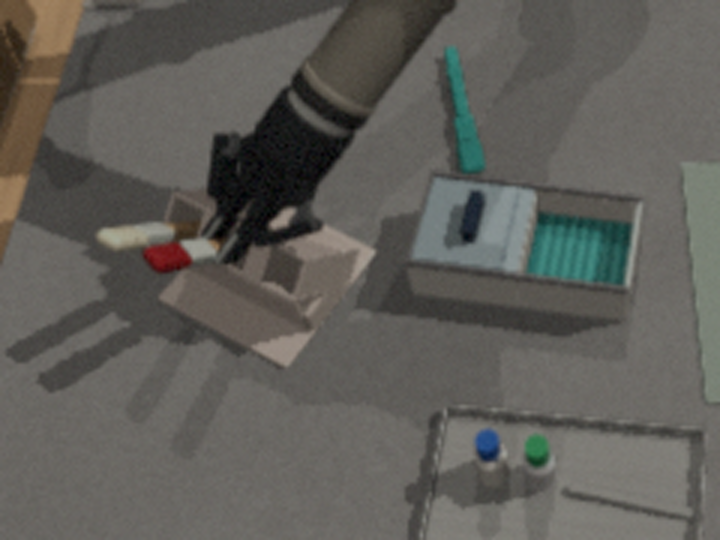

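View pics/w13.png

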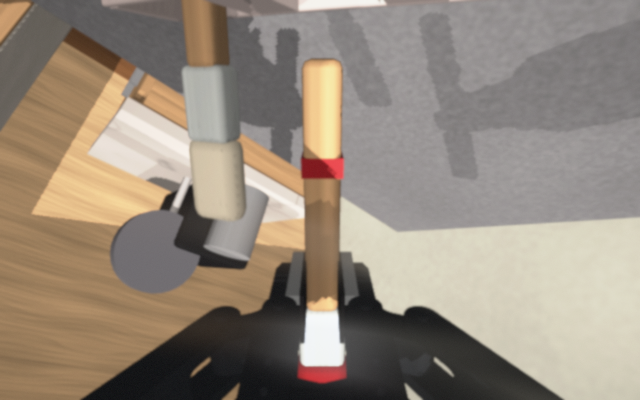

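Run:
```python
from h import *
a,tz,e=tubP(-1,-20)
release(tz)
robot.move_to([.56,.2,.3],[180,0,0]);robot.pause(.2);P=pose();save('w15',vision.grab_frame('wrist'));print(P,robot.current_time_s())
save('s15',vision.grab_frame('scene'),(120,130,500,310),2)
```

```text
(array([0.5601, 0.1995, 0.3   ]), array([179.9755,  -0.0135,  -0.0343])) 52.1
```

View pics/s15.png

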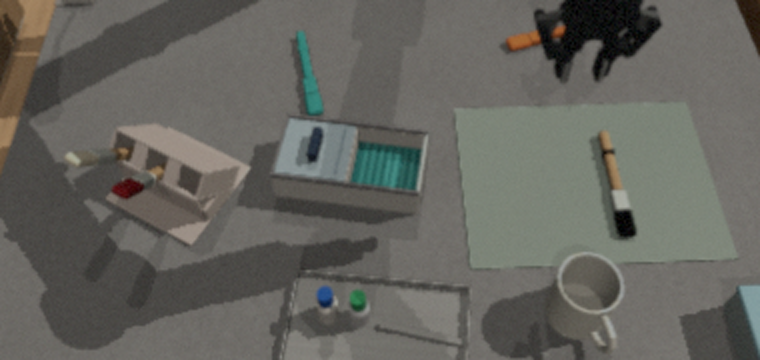

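View pics/w15.png

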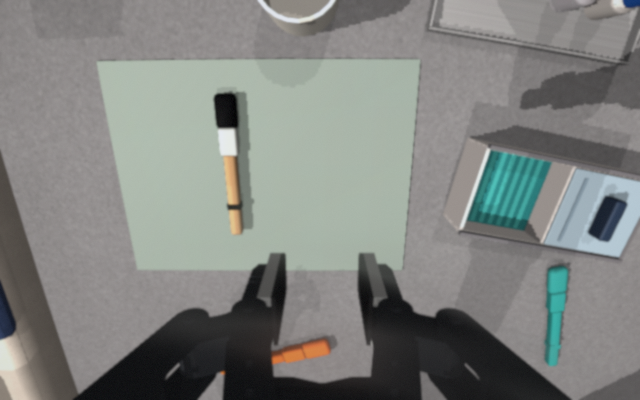

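Run:
```python
from h import *
P=(np.array([.5601,.1995,.3]),[179.9755,-.0135,-.0343])
a,b=unproj('wrist',[(225.8,93.5),(236.5,234.5)],.012,P); yaw=np.degrees(np.arctan2(*(a-b)[1::-1])); c=(a+b)/2
print(a,b,c,yaw,np.linalg.norm(a-b))
c=c[:2]; assert abs(np.linalg.norm(a-b)-.18)<.006 and np.linalg.norm(c-[.541,.3135])<.006
pick((c+[.541,.3135])/2,(yaw-.2)/2)
P=pose();save('w16',vision.grab_frame('wrist'));print(robot.current_joint_positions())
```

```text
[0.6316 0.3126 0.012 ] [0.4506 0.3148 0.012 ] [0.5411 0.3137 0.012 ] -0.6959122988645767 0.18092756963716816
down [0.5438 0.3134 0.019 ] [-0.3015 -0.4757  0.5987]
gap 13.440169236716411
t 57.9333 gap 13.676046995736403
[  2.0786  39.6385 -64.1801  68.1278  35.0197  91.922   34.9483]
```

View pics/w16.png

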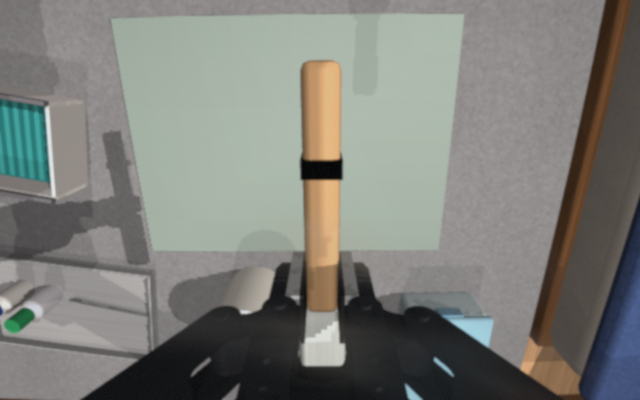

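Run:
```python
from h import *
p=np.array(pose()[0]); robot.line_to([p[0]-.03,p[1]-.03,.34],velocity=.3)
t=dip()
save('s17',vision.grab_frame('scene'),(200,100,520,300),2)
robot.line_to(t+[0,0,.14],velocity=.25)
a,tz,e=tube_app(2)
save('w17',vision.grab_frame('wrist')); 
tube_in(2,a,tz)
save('s18',vision.grab_frame('scene'),(120,130,360,310),3);print(robot.current_time_s(),robot.current_finger_gap()*85)
```

```text
contact True
tip est [ 0.5203 -0.0166  0.0239] f [0.0181 0.6044 4.1761]
free [ 0.5669 -0.3036  0.1017] [-0.3271 -0.1915  0.8695] insert 0.07141703282202957
66.5167 13.554398116198753
```

View pics/s17.png

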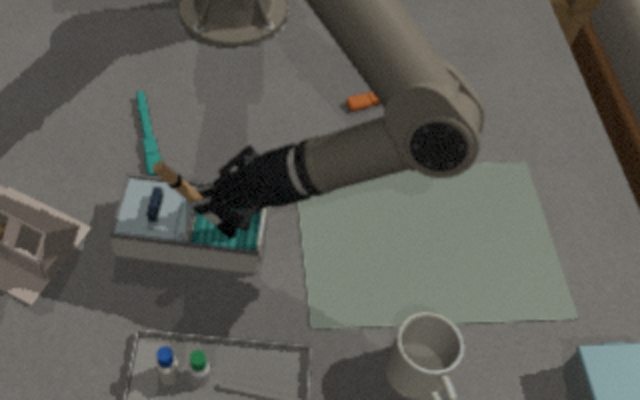

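View pics/s18.png

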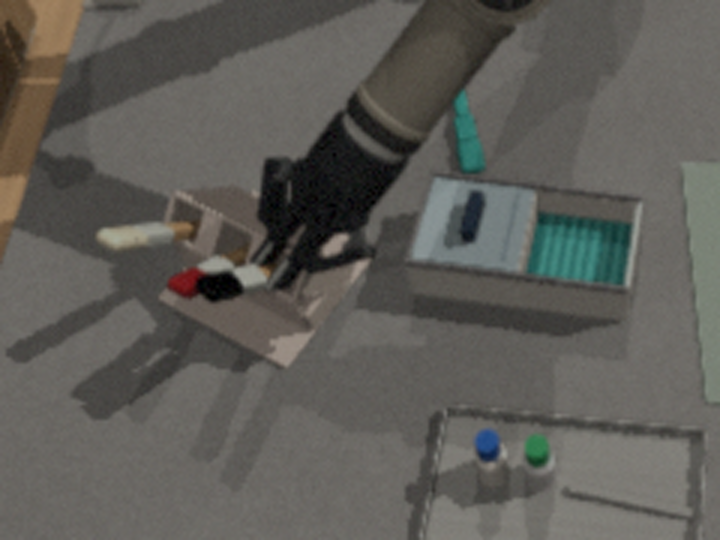

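View pics/w17.png

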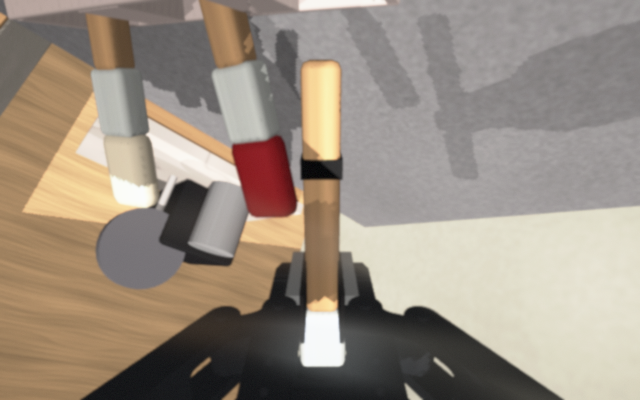

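Run:
```python
from h import *
a,tz,e=tubP(-1,-20)
fingers.gripper_to(.27); robot.pause(.2); print(robot.current_contact_force())
p=np.array(pose()[0]); robot.line_to(p-.06*tz,velocity=.08)
p=p-.06*tz; robot.line_to([p[0]-.04,p[1]+.04,.30],velocity=.3)
robot.move_to([.56,-.22,.36],[180,0,0]);robot.pause(.2)
save('w19',vision.grab_frame('wrist'),(250,50,530,250),2.8);save('s19',vision.grab_frame('scene'),(120,130,360,310),3);print(robot.current_time_s())
```

```text
[-0.4389  0.0791  0.0386]
70.2583
```

View pics/s19.png

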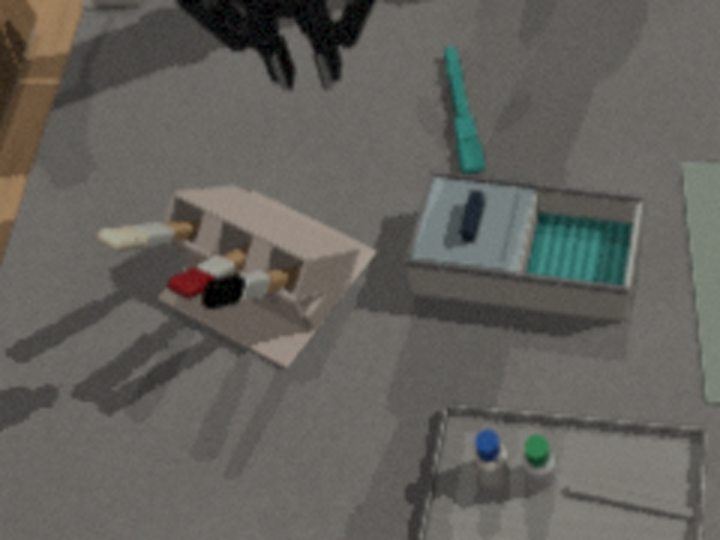

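View pics/w19.png

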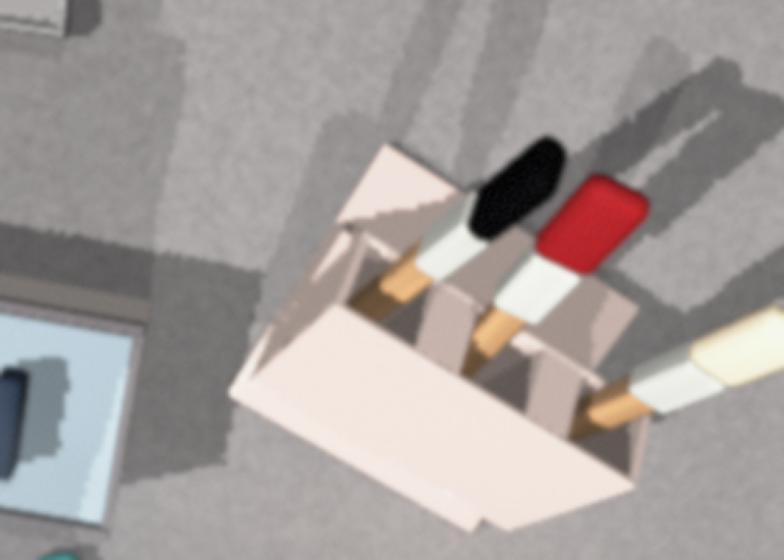

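Run:
```python
from h import *
fingers.gripper_to(.55)
b=np.array([.4982,-.1292])
robot.move_to([*b,.30],CO); robot.line_to([*b,.20],velocity=.3)
robot.line_to([*b,.0845],velocity=.12,f_stop=8)
fingers.gripper_to(0,30); print('gap',robot.current_finger_gap()*85)
for v,L_ in((.08,.12),(.04,.012)):
    p=np.array(pose()[0]); d=(cw(0,L_,0)-cw(0,0,0))
    print(robot.line_to(p+d,velocity=v,f_stop=18),pose()[0],np.linalg.norm(np.array(pose()[0])[:2]-b),robot.current_contact_force())
fingers.gripper_to(.55)
p=np.array(pose()[0]); robot.line_to([p[0],p[1],.25],velocity=.2)
robot.move_to([.40,.15,.40],[180,0,0]);robot.pause(.3)
save('t20',vision.grab_frame('top'),(140,80,500,320),2);save('s20',vision.grab_frame('scene'),(100,100,540,340),1.8);print(robot.current_time_s())
```

```text
gap 13.169122057346122
True [ 0.5182 -0.026   0.0852] 0.10514358164931277 [-1.1342 -1.2702  4.0822]
True [ 0.5182 -0.0257  0.0852] 0.10539565486508211 [-0.9263 -1.3478  3.8336]
77.5833
```

View pics/t20.png

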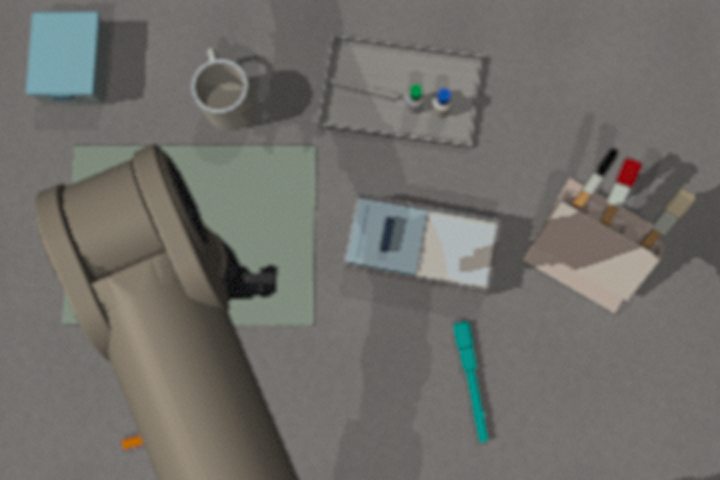

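View pics/s20.png

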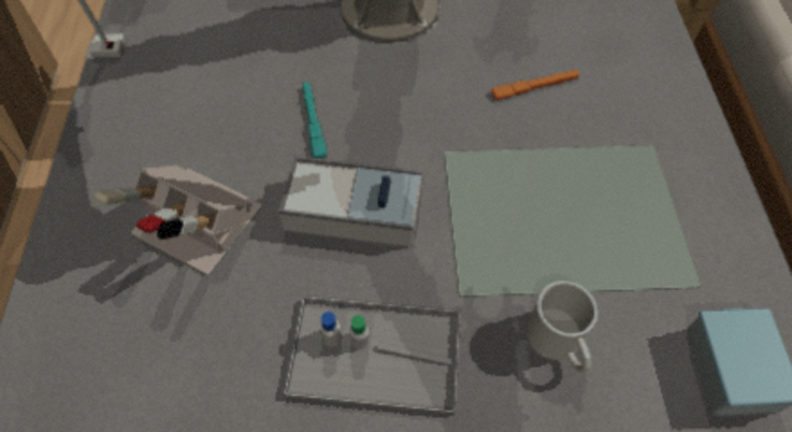

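Run:
```python
from h import *
workorder.close_job(); print(robot.current_time_s())
```

```text
the job is handed in; nothing more can be done
the job is handed in; nothing more can be done
```

The job is done and handed in at about 78 s of the 210 s allowed; `close_job` reports no verdict.

- **Cover opened:** I slid it until it came up against its stop. It was already open a little at the start.
- **Brushes cleaned:** Three brushes were on the mat and there was no pink one. I dipped ivory, then red, then black. Each dip stopped on contact at about 4–5 N of force, with the bristle tip estimated at 23–24 mm, against the pad at 20 mm.
- **Brushes stored:** Each went about 71 mm into a tube, handle down: ivory in tube0, red in tube1, black in tube2. No insertion was stopped by contact.
- **Cover shut:** It travelled 105 mm between its two stops and would go no further when I pushed it again.

In the final top and scene pictures all three brushes stand bristles up in separate tubes and the well is covered. The mug, bottles, tweezers and the two look-alike brushes (orange and turquoise) are where they were. The red brush sits slightly skewed towards the black one but is well inside its tube. I saw no brush get knocked aside, and none of my last checks failed.

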